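# Pass the red screwdriver over handle-first

## Task

The volunteer across the table needs the red-handled screwdriver to fix a skate. Pick it up, turn it round (set it down and regrip on the way if that helps) and put it down without dropping it in the shallow green tray, lying straight along the tray and wholly inside it, with its handle towards the end farther from the robot and its blade towards the robot. Leave the yellow-handled screwdriver where it lies.

Things in the scene. Friction and masses are not known exactly. Their poses are not given: they have to be found in the camera images.
- red_grip (a point): Middle of the handle, half-way up, of the loose red-handled screwdriver (85 g, 199 mm long, lies flat). Handle 104 mm long, 28 mm square, red with black ends, this point 14 mm above its support; grasp it here across its sides. x axis: along the tool from handle to blade; butt at x = -52 mm, handle front +52, then a 7 mm steel shank to +147, held off the table. Starts handle towards the robot, within 20 degrees.
- red_tip (a point): Tip of the red screwdriver's steel blade, 147 mm along x from the middle of its handle, on the tool's axis.
- tray: Shallow green open tray, fixed, 300 mm long (x) by 150 wide (y) outside, walls 5 mm thick and 14 mm high above the table, floor 5 mm thick. Origin: centre of its underside, on the table top. Its x axis runs along it and points to the end farther from the robot (within 15 degrees of straight ahead).
- yellow_grip (a point): Middle of the handle, half-way up, of the yellow-handled screwdriver, a loose bystander of the same shape, size and axes as the red one, lying beside it. Apart from the screwdrivers and the tray the table is bare from 0.35 to 0.74 m ahead of the robot and from 0.35 m to its right to 0.40 m to its left.
There are look-alikes about, which are no part of the job. There is more than one size of the part that bears red_grip; the job needs the smaller.

How it is judged:
By the outcome, as a careful person would: the job done as asked, in the order asked, and still so for the second after the job is handed in, with the robot touching nothing.
It also fails if it takes over 48 s, if anything falls off the work surface, if the arm or the gripper's body presses on something with over 40 N, if the wrist force passes 120 N, or if a joint passes its speed limit or range.

## Robot

A 6-joint arm with a two-finger parallel gripper is mounted at the origin on the work surface. World frame = base frame: x ahead of the robot, y to its left, z up, the work surface at z = 0. Lengths are in m, angles in rad, forces in N, time in s.
With the tool pointing down it reaches from about 0.325 to 0.9 m from the base axis. Payload 6.1 kg.
Tool frame: the origin (TCP) lies on the centre line of the jaws, within the pads' length; the fingertips stand 25 mm ahead of it and the grasp point (between the pads) lies 6 mm ahead of it; x points along the fingers, z is the direction in which the jaws open and shut, and the axes are right-handed (so a half turn about x gives the same grasp; the last joint's range is limited). The gripper opens to 85 mm and grips with 20 to 120 N. Pads are 22 mm wide; open, the fingers measure 114 mm over their backs; the gripper's body (76 mm by 85 mm) begins 54 mm behind the grasp point. The pads swing forward as they close: fully open they stand 13 mm farther back than shut.
Start: joints at [1.008, 0.22, 1.526, -0, 1.395, -0.126], TCP at [0.264, 0.566, 0.256] pointing down, gripper open.
Joint ranges: [-2.98, 2.98], [-0.91, 2.08], [0.09, 2.57], [-1.24, 4.39], [0.2, 2.65], [-2.68, 2.68]. Speed limits (rad/s): [2.57, 2.57, 3.01, 3.14, 3.14, 3.14].

## Interface

Orientations are given as a unit quaternion [x, y, z, w].
In Python, from cell import arm gives the robot as it stands.
- The arm moves only by the tool drive_tool, never from a script. Its argument "commands" is text: rows parted by semicolons, each of 7 numbers parted by spaces: the turn, a rotation vector about the tool's x, y, z in units of 5 degrees (1.0 is 5 degrees), then the shift along the tool's x, y, z in units of 60 mm (1.0 is 60 mm), then the opening, from 0 (shut) to 1 (fully open). A call has 1 to 20 rows; each row is the pose to reach, as a shift and turn from the pose commanded when the call began, along the tool's axes at that moment; what a row does not reach only later rows make up. A row lasts 1/8 s, in which the tool goes at most 62.5 mm and 10.7 degrees, less where a joint would pass 70% of its speed; a pose out of reach is approached as far as the arm can. A call with a gripper value outside its range is refused whole. The fingers move at their own pace and stop on an object; the grip force is fixed at half the most. Time passes only in rows, so rows that repeat a pose let the fingers close. It gives the time, the measured TCP pose, the force and the opening at its end, in the units of the state.
- arm.get_state(): the state, without advancing time (a new reading comes with each control period).
- arm.grab_frame(name): name is "side" or "top"; returns (picture, depth): 384x512x3 uint8, blue, green, red; 384x512 float32, m along the optical axis (not along the pixel's ray), 0 where there is no reading.
- arm.camera_params(name): a dict with "mtx" (3x3 intrinsics, pixels), "k1" (the pictures are not rectified: a ray, as slopes to the right and down, at radius r is drawn at 1 + k1 r^2 times it, then the intrinsics apply), "cam_to_world" (4x4, takes a point from camera to world coordinates). Camera axes: x right, y down, z forward; pixel columns grow to the right and rows downward; lengths in m; the calibration is good to about 2 mm. A picture is of the moment at which its call begins. camera_params takes no time and is no camera call.
- arm.job_done(): hands the job in, once; it reports no verdict.
Trained networks look in the newest picture that a camera, given by its name, has taken for a name from the list of things; names that differ only in an ending like _2 or _b are one class to them, and where a whole thing is asked for, a point or a joint stands for the part that bears it (a point fixed in the world has none). Each returns a list of dicts, best first, with "confidence" (0 to 1); they miss things now and then, are a little off and sometimes report something else, mostly with a low value. They report only what shows in the picture. A call takes as long as a camera call. They do not tell look-alikes from the thing itself.
- arm.regions_of(camera, thing): "mask" (384x512 bool, what is visible of it) and "rect" ([left, top, right, bottom] in pixels, round what is visible of it).
- arm.place_of(camera, thing): "pixel" ([column, row] in pixels: a listed point, or the origin of a listed thing).
The state is a dict: "clock": time; "q": joint angles; "joint_vel": joint speeds; "joint_torque": joint torques, N m; "ee_pos": TCP position; "orientation": TCP orientation; "ft_force": force on the tool from outside, world axes, zero at the start; "moment": the same for the moment, N m; "opening": finger opening in m.
Only numpy, scipy, OpenCV 4.12 (cv2) and the standard library are available. Lean on these libraries where they do the work, as an engineer would, in place of code of your own. Each camera call takes 0.05 s, during which the arm holds its last target. There are 200 camera calls.

## Working session

There is one attempt and no reset: what is moved stays moved. The work goes in short steps, Python scripts to look and compute and a tool call to move; the robot and the scene stay as the last step left them, time stands still between calls to the robot, and variables do not carry over. Pictures are saved under pics/ and viewed, about 8 in all and at most 12, crops included, and the job is handed in when it is done.

Besides the shell and the picture viewer there is one more tool, called after ">>>" as a command line: name --argument value ..., lists and objects as JSON in quotes. drive_tool: Moves the arm, as the interface text tells. Its arguments: {"type":"object","properties":{"commands":{"type":"string"}},"required":["commands"]}

```bash
mkdir -p pics; cat > h.py <<'E'
import numpy as np, cv2
from cell import arm
from scipy.spatial.transform import Rotation as R
def ray(cam,px):
    P=arm.camera_params(cam);K=np.array(P["mtx"]);k=P["k1"]
    d=(np.array(px,float)-K[:2,2])/[K[0,0],K[1,1]];u=d.copy()
    for _ in range(20):u=d/(1+k*(u@u))
    return np.array([*u,1.]),np.array(P["cam_to_world"])
def at_z(cam,px,z):
    r,T=ray(cam,px);w=T[:3,:3]@r;return T[:3,3]+w*(z-T[2,3])/w[2]
def at_d(cam,px,D):
    r,T=ray(cam,px);return T[:3,:3]@(r*D[int(round(px[1])),int(round(px[0]))])+T[:3,3]
def proj(cam,p):
    P=arm.camera_params(cam);K=np.array(P["mtx"]);T=np.array(P["cam_to_world"])
    c=T[:3,:3].T@(np.array(p)-T[:3,3]);u=c[:2]/c[2];u=u*(1+P["k1"]*(u@u));return K[:2,:2]@u+K[:2,2]
E
python3 - <<'E'
from h import *
np.set_printoptions(precision=3,suppress=True)
ims=[]
for c in("top","side"):
    I,D=arm.grab_frame(c);ims.append(I);np.save(f"D_{c}.npy",D);cv2.imwrite(f"pics/{c}0.png",I)
    for t,z in(("red_grip",.014),("red_tip",.014),("tray",0.005),("yellow_grip",.014)):
        for o in arm.place_of(c,t):
            p=o["pixel"];print(c,t,np.array(p),round(o["confidence"],2),at_z(c,p,z))
    print(np.array(arm.camera_params(c)["cam_to_world"]))
cv2.imwrite("pics/a.png",ims[0])
s=arm.get_state();print(s)
E
```

```text
top red_grip [369.7 281.1] 0.98 [ 0.176 -0.259  0.014]
top red_grip [359.  169.6] 0.56 [ 0.455 -0.245  0.014]
top red_grip [154.6 147.1] 0.53 [0.522 0.277 0.014]
top red_tip [352.  204.7] 0.85 [ 0.366 -0.223  0.014]
top red_tip [336.6 116.5] 0.69 [ 0.596 -0.194  0.014]
top tray [156.4 149.7] 0.8 [0.518 0.274 0.005]
top yellow_grip [283.5 185.7] 0.9 [ 0.417 -0.052  0.014]
[[-0.013 -0.99   0.139  0.233]
 [-1.     0.015  0.01   0.019]
 [-0.012 -0.139 -0.99   1.167]
 [ 0.     0.     0.     1.   ]]
side red_grip [199.1 301. ] 0.72 [ 0.175 -0.248  0.014]
side red_grip [325.5 251.6] 0.66 [ 0.457 -0.237  0.014]
side red_tip [283.9 259.8] 0.75 [ 0.367 -0.22   0.014]
side red_tip [365.3 223.4] 0.6 [ 0.591 -0.198  0.014]
side tray [246.3 143.2] 0.86 [0.517 0.286 0.005]
[[ 0.898 -0.243  0.366  0.044]
 [-0.439 -0.501  0.746 -0.754]
 [ 0.002 -0.831 -0.557  0.606]
 [ 0.     0.     0.     1.   ]]
{'clock': 0.5, 'q': array([ 1.008,  0.22 ,  1.527,  0.   ,  1.395, -0.126]), 'joint_vel': array([-0.002, -0.001, -0.001, -0.002,  0.002,  0.   ]), 'joint_torque': array([ -0.001, -49.632, -38.932,  -0.   ,   0.002,  -0.   ]), 'ee_pos': array([0.264, 0.566, 0.256]), 'orientation': array([-0.38 ,  0.596,  0.38 ,  0.596]), 'ft_force': array([-0.037, -0.094,  0.288]), 'moment': array([-0.012,  0.022,  0.02 ]), 'opening': 0.08554168590943521}
```

View pics/top0.png

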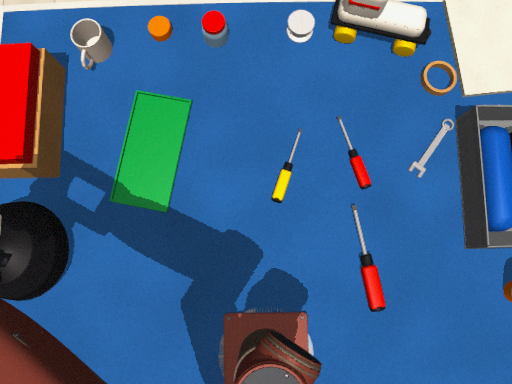

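View pics/side0.png

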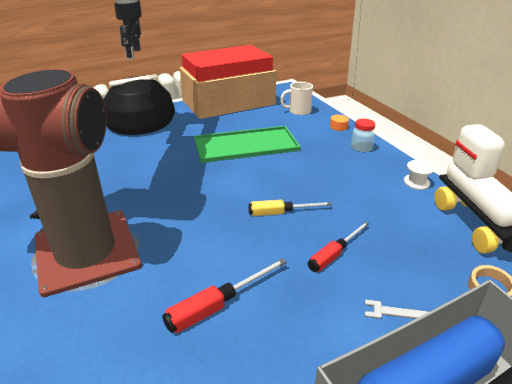

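The top view shows two red screwdrivers: a large one at (370,281), 0.27 m long, and a small one at (359,170). In the small one, grip to tip measures about 145 mm, which matches the 147 mm given, and it lies beside the yellow one at (284,186), so it is the one meant. The tray is at (152,150). I'll confirm this in a crop and measure the axes.

```bash
python3 - <<'E'
from h import *
np.set_printoptions(precision=4,suppress=True)
I=cv2.imread("pics/top0.png")
c=I[90:320,250:420];cv2.imwrite("pics/crop.png",cv2.resize(c,None,fx=2.5,fy=2.5,interpolation=cv2.INTER_CUBIC))
for t in("red_grip","tray","yellow_grip"):
    z=.014
    for o in arm.regions_of("top",t):
        m=o["mask"].astype(np.uint8);n=int(m.sum())
        ys,xs=np.nonzero(m);pts=np.array([at_z("top",p,z)[:2] for p in zip(xs,ys)],np.float32)
        (cx,cy),wh,a=cv2.minAreaRect(pts);b=cv2.boxPoints(((cx,cy),wh,a))
        e=max((b[1]-b[0],b[2]-b[1]),key=np.linalg.norm);e=e*np.sign(e[0])
        print(t,round(o["confidence"],2),n,np.array([cx,cy]),np.array(wh),np.degrees(np.arctan2(e[1],e[0])), pts.mean(0))
hsv=cv2.cvtColor(I,cv2.COLOR_BGR2HSV)
# red handle blob + pca
m=((hsv[...,1]>150)&(hsv[...,2]>90)&((hsv[...,0]<8)|(hsv[...,0]>172))).astype(np.uint8)
m[:130]=0;m[200:]=0;m[:,:330]=0;m[:,400:]=0
D=np.load("D_top.npy")
ys,xs=np.nonzero(m);p=np.array([at_d("top",q,D) for q in zip(xs,ys)]);print("red",len(p),p.mean(0),np.median(p[:,2]),np.ptp(p,0))
E
```

```text
red_grip 0.96 611 [ 0.5024 -0.2312] [0.1996 0.0343] 18.621187 [ 0.4737 -0.2407]
red_grip 0.67 1047 [ 0.2328 -0.2502] [0.2643 0.0429] 11.885062 [ 0.19   -0.2599]Traceback (most recent call last):
  File "<stdin>", line 9, in <module>
  File "h.py", line 10, in at_z
    r,T=ray(cam,px);w=T[:3,:3]@r;return T[:3,3]+w*(z-T[2,3])/w[2]
        ~~~^^^^^^^^
  File "h.py", line 5, in ray
    P=arm.camera_params(cam);K=np.array(P["mtx"]);k=P["k1"]
ValueError: time passes only in moves, steps and waits
```

View pics/crop.png

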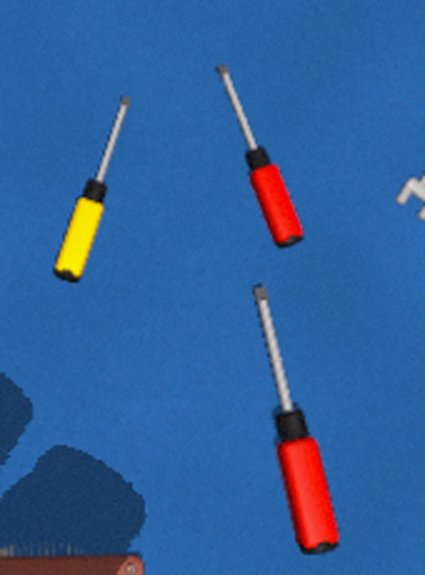

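The crop confirms it: the small red screwdriver is at full-image (359,170) and the larger look-alike is below it. Next is the tray axis, with calibration cached.

```bash
sed -i 's/^def ray/from functools import lru_cache\n@lru_cache(None)\ndef cp(c): return arm.camera_params(c)\ndef ray/; s/P=arm.camera_params(cam)/P=cp(cam)/' h.py
cat > meas.py <<'E'
from h import *
def axis(m,z,cam="top"):
    ys,xs=np.nonzero(m);p=np.array([at_z(cam,q,z)[:2] for q in zip(xs,ys)],np.float32)
    (cx,cy),wh,a=cv2.minAreaRect(p);b=cv2.boxPoints(((cx,cy),wh,a))
    e=max((b[1]-b[0],b[2]-b[1]),key=np.linalg.norm);e=e*np.sign(e[0])
    pc=np.linalg.svd(p-p.mean(0),full_matrices=False)[2][0];pc=pc*np.sign(pc[0])
    return np.array([cx,cy]),np.array(wh),np.degrees(np.arctan2(e[1],e[0])),p.mean(0),np.degrees(np.arctan2(pc[1],pc[0]))
def hsvm(I,kind):
    h=cv2.cvtColor(I,cv2.COLOR_BGR2HSV);H,S,V=h[...,0],h[...,1],h[...,2]
    if kind=="g":return (H>45)&(H<75)&(S>120)&(V>50)
    if kind=="y":return (H>22)&(H<35)&(S>150)&(V>100)
    return (S>150)&(V>90)&((H<8)|(H>172))
E
python3 - <<'E'
from meas import *
np.set_printoptions(precision=4,suppress=True)
I=cv2.imread("pics/top0.png")
def win(m,x0,x1,y0,y1):
    w=np.zeros_like(m);w[y0:y1,x0:x1]=m[y0:y1,x0:x1];return w
print("red",axis(win(hsvm(I,"r"),330,400,130,195),.026))
print("yel",axis(win(hsvm(I,"y"),260,310,120,210),.026))
print("tray",axis(win(hsvm(I,"g"),90,210,70,230),.014))
s=arm.get_state();print(R.from_quat(s["orientation"]).as_matrix())
E
```

```text
red (array([ 0.45  , -0.2439]), array([0.0792, 0.03  ]), np.float32(18.96274), array([ 0.4499, -0.2441], dtype=float32), np.float32(18.845623))
yel (array([ 0.4183, -0.0459]), array([0.0261, 0.0785]), np.float32(-19.556044), array([ 0.4188, -0.0463], dtype=float32), np.float32(-19.484255))
tray (array([0.5165, 0.2862]), array([0.1507, 0.2993]), np.float32(-11.731416), array([0.5134, 0.2863], dtype=float32), np.float32(-11.720911))
[[-0.     -0.9061  0.423 ]
 [-0.      0.423   0.9061]
 [-1.      0.     -0.    ]]
```

>>> drive_tool --commands "27.26 0 0 0 -8.57 -10.88 1;27.26 0 0 0 -8.57 -10.88 1;27.26 0 0 0 -8.57 -10.88 1;27.26 0 0 0 -8.57 -10.88 1;27.26 0 0 0 -8.57 -10.88 1;27.26 0 0 0 -8.57 -10.88 1;27.26 0 0 0 -8.57 -10.88 1;27.26 0 0 0 -8.57 -10.88 1;27.26 0 0 0 -8.57 -10.88 1;27.26 0 0 0 -8.57 -10.88 1;27.26 0 0 0 -8.57 -10.88 1;27.26 0 0 0 -8.57 -10.88 1;27.26 0 0 0 -8.57 -10.88 1;27.26 0 0 2.4 -8.57 -10.88 1;27.26 0 0 2.4 -8.57 -10.88 1;27.26 0 0 2.4 -8.57 -10.88 1;27.26 0 0 2.4 -8.57 -10.88 1;27.26 0 0 2.4 -8.57 -10.88 1;27.26 0 0 2.4 -8.57 -10.88 1"

```text
clock: 2.98
ee_pos: [0.4553, -0.2434, 0.1143]
orientation: [0.412, 0.573, -0.412, 0.576]
ft_force: [0.0, -0.2, -0.5]
opening: 0.0852
```

>>> drive_tool --commands "0 0 0 0.5 0 0 1;0 0 0 1.0 0 0 1;0 0 0 1.2 0 0 1;0 0 0 1.38 0 0 1;0 0 0 1.38 0 0 1;0 0 0 1.38 0 0 1"

```text
clock: 3.72
ee_pos: [0.4548, -0.2432, 0.0304]
orientation: [0.412, 0.574, -0.412, 0.575]
ft_force: [-0.1, 0.3, -0.5]
opening: 0.0854
```

```bash
python3 - <<'E'
from h import *
I,D=arm.grab_frame("side");cv2.imwrite("pics/s1.png",cv2.resize(I[150:330,220:440],None,fx=3,fy=3,interpolation=cv2.INTER_CUBIC))
s=arm.get_state();print(s["ee_pos"],s["ft_force"],R.from_quat(s["orientation"]).as_matrix().round(3),s["q"])
print([at_z("side",o["pixel"],.014).round(3) for o in arm.place_of("side","red_tip")])
E
```

```text
[ 0.45481382 -0.24322282  0.03044696] [-0.18143381  0.49530412 -0.18335726] [[ 0.001  0.947  0.32 ]
 [-0.001  0.32  -0.947]
 [-1.     0.001  0.001]] [-6.44057020e-01  2.51423902e-01  1.96255985e+00 -2.66400379e-05
  9.25971810e-01  6.00838980e-01]
[array([ 0.367, -0.229,  0.014])]
```

View pics/s1.png

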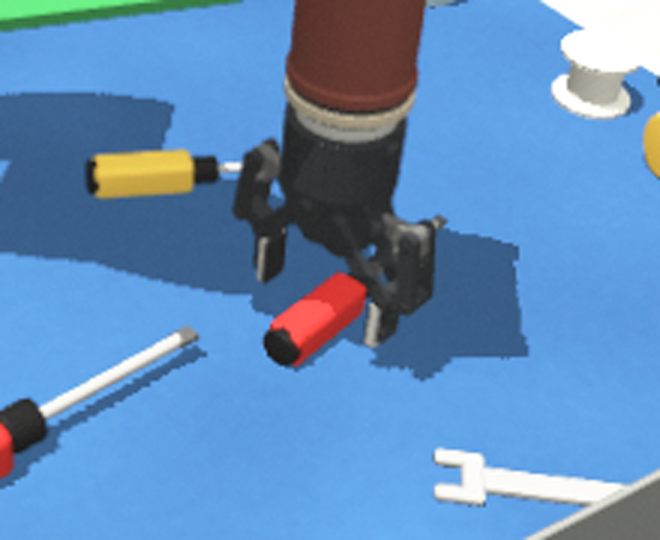

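The fingers straddle the small red handle, at crop (315,320). Closing now.

>>> drive_tool --commands "0 0 0 0 0 0 0;0 0 0 0 0 0 0;0 0 0 0 0 0 0;0 0 0 0 0 0 0;0 0 0 0 0 0 0;0 0 0 0 0 0 0;0 0 0 0 0 0 0;0 0 0 0 0 0 0"

```text
clock: 4.82
ee_pos: [0.4545, -0.243, 0.0299]
orientation: [0.412, 0.574, -0.412, 0.575]
ft_force: [0.2, 1.4, 5.4]
opening: 0.0269
```

>>> drive_tool --commands "0 0 0 -0.2 0 0 0;0 0 0 -0.6 0 0 0;0 0 0 -1.2 0 0 0;0 0 0 -1.8 0 0 0;0 0 0 -2 0 0 0;0 0 0 -2 0 0 0;0 0 0 -2 0 0 0"

```text
clock: 5.7
ee_pos: [0.4531, -0.242, 0.1477]
orientation: [0.412, 0.576, -0.412, 0.573]
ft_force: [-0.9, 0.1, -0.8]
opening: 0.027
```

```bash
python3 - <<'E'
from meas import *
np.set_printoptions(precision=4,suppress=True)
I,D=arm.grab_frame("side");cv2.imwrite("pics/s2.png",cv2.resize(I[100:330,200:440],None,fx=2.5,fy=2.5,interpolation=cv2.INTER_CUBIC))
s=arm.get_state();print(s["ee_pos"],s["ft_force"],s["moment"],s["opening"])
M=R.from_quat(s["orientation"]).as_matrix();print(M)
for o in arm.place_of("side","red_tip"):print("tip",o["pixel"],round(o["confidence"],2),at_d("side",o["pixel"],D))
for o in arm.place_of("side","red_grip"):print("grip",o["pixel"],round(o["confidence"],2),at_d("side",o["pixel"],D))
print("expected tip px",proj("side",s["ee_pos"]+[.1385,.047,-.016]))
E
```

```text
[ 0.4531 -0.242   0.1476] [-0.3639 -0.1325 -0.2772] [-0.0082 -0.033   0.0486] 0.026989093812270225
[[-0.0027  0.9473  0.3202]
 [ 0.002   0.3202 -0.9473]
 [-1.     -0.0019 -0.0028]]
tip [282.9, 259.7] 0.94 [ 0.3612 -0.2257  0.0219]
grip [199.6, 303.8] 0.93 [ 0.1694 -0.2722  0.0352]
grip [332.8, 206.3] 0.78 [ 0.4486 -0.2508  0.1427]
expected tip px [372.7782 178.9108]
```

View pics/s2.png

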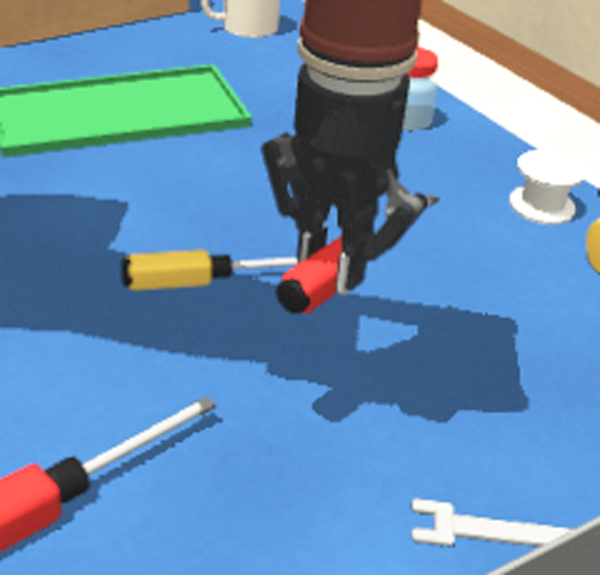

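The screwdriver is held firmly and level; its tip shows at full-image (373,180), where predicted. Now I'll carry it to the tray and turn it.

>>> drive_tool --commands "-2 0 0 0 0.3 -0.5 0;-4 0 0 0 0.6 -1 0;-6 0 0 0 0.9 -1.5 0;-8 0 0 0 1.2 -2 0;-10 0 0 0 1.5 -2.5 0;-12 0 0 0 1.8 -3.05 0;-14 0 0 0 2.1 -3.6 0;-16 0 0 0 2.4 -4.1 0;-18 0 0 0 2.7 -4.6 0;-20 0 0 0 3.0 -5.1 0;-22 0 0 0 3.3 -5.6 0;-24 0 0 0 3.6 -6.1 0;-26 0 0 0 3.9 -6.6 0;-28 0 0 0 4.2 -7.1 0;-29.92 0 0 0 4.485 -7.62 0;-29.92 0 0 0 4.485 -7.62 0;-29.92 0 0 0 4.485 -7.62 0;-29.92 0 0 0 4.485 -7.62 0;-29.92 0 0 0 4.485 -7.62 0"

```text
clock: 8.22
ee_pos: [0.5628, 0.2757, 0.1495]
orientation: [-0.446, 0.549, 0.446, 0.549]
ft_force: [-0.3, -0.9, -0.7]
opening: 0.0271
```

```bash
python3 - <<'E'
from meas import *
np.set_printoptions(precision=4,suppress=True)
I,D=arm.grab_frame("top");J,E=arm.grab_frame("side")
cv2.imwrite("pics/s3.png",cv2.resize(np.hstack([I[60:240,80:240],J[60:240,180:340]]),None,fx=2.4,fy=2.4,interpolation=cv2.INTER_CUBIC))
s=arm.get_state();print(s["ee_pos"],s["ft_force"],s["opening"],s["q"])
M=R.from_quat(s["orientation"]).as_matrix();print(M,np.degrees(np.arctan2(M[1,2],M[0,2])))
d=np.array([-np.cos(np.radians(-11.7)),-np.sin(np.radians(-11.7)),0])
tip=s["ee_pos"]+.147*d-[0,0,.016];print("exp tip px",proj("top",tip),proj("side",tip))
for c in("top","side"):
    print(c,[(np.round(o["pixel"],1),round(o["confidence"],2)) for o in arm.place_of(c,"red_tip")])
E
```

```text
[0.5628 0.276  0.1496] [-0.3463 -0.6201 -1.0215] 0.02676788980419862 [ 0.3302  0.3175  1.6165 -0.      1.2074 -1.0348]
[[ 0.0001 -0.9789  0.2044]
 [ 0.      0.2044  0.9789]
 [-1.     -0.0001  0.    ]] 78.20667709513211
exp tip px [129.8261 178.8965] [211.5622 107.373 ]
top [(array([347.6, 205.9]), 0.83)]
side [(array([283.7, 261.1]), 0.79), (array([210.8, 106.7]), 0.54)]
```

View pics/s3.png

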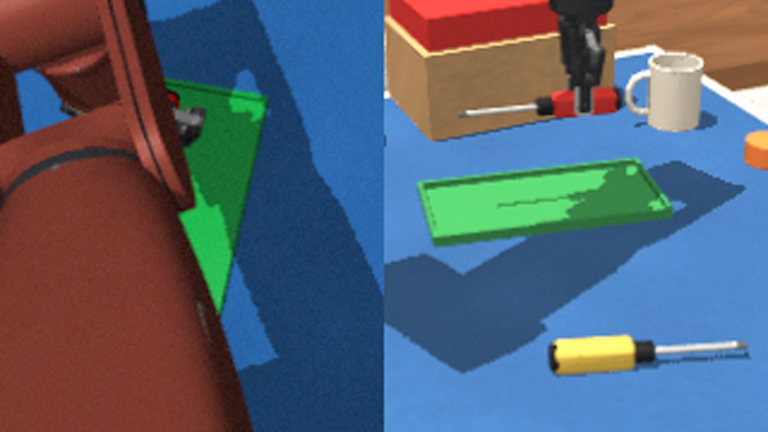

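The side view shows the screwdriver over the tray, handle at the far end. The blade tip is at (211,107), as predicted. Lowering it slowly.

>>> drive_tool --commands "0 0 0 0.4 0 0 0;0 0 0 0.9 0 0 0;0 0 0 1.3 0 0 0;0 0 0 1.6 0 0 0;0 0 0 1.75 0 0 0;0 0 0 1.83 0 0 0;0 0 0 1.88 0 0 0;0 0 0 1.88 0 0 0;0 0 0 1.88 0 0 0"

```text
clock: 9.55
ee_pos: [0.5631, 0.2767, 0.0373]
orientation: [-0.446, 0.548, 0.446, 0.549]
ft_force: [-0.2, 0.1, -1.1]
opening: 0.027
```

>>> drive_tool --commands "0 0 0 0.015 0 0 0;0 0 0 0.03 0 0 0;0 0 0 0.04 0 0 0;0 0 0 0.04 0 0 0"

```text
clock: 10.05
ee_pos: [0.5628, 0.2766, 0.0349]
orientation: [-0.446, 0.548, 0.446, 0.548]
ft_force: [-1.8, -0.6, 5.7]
opening: 0.0266
```

Contact at about 6 N. Opening gently, then retreating.

>>> drive_tool --commands "0 0 0 0 0 0 0.45;0 0 0 0 0 0 0.55;0 0 0 0 0 0 0.65;0 0 0 0 0 0 0.65;0 0 0 0 0 0 0.65;0 0 0 -0.5 0 0 0.65;0 0 0 -1.0 0 0 0.65;0 0 0 -2.0 0 0 0.65;0 0 0 -3 0 0 0.65;0 0 0 -3 0 0 0.65;0 0 0 -3 0 0 0.65"

```text
clock: 11.42
ee_pos: [0.5625, 0.2765, 0.2141]
orientation: [-0.446, 0.548, 0.446, 0.548]
ft_force: [-1.1, -0.1, -1.3]
opening: 0.056
```

>>> drive_tool --commands "0 0 0 0 0.4 -6 0.65;0 0 0 0 0.4 -6 0.65;0 0 0 0 0.4 -6 0.65;0 0 0 0 0.4 -6 0.65;0 0 0 0 0.4 -6 0.65;0 0 0 0 0.4 -6 0.65;0 0 0 0 0.4 -6 0.65;0 0 0 0 0.4 -6 0.65;0 0 0 0 0.4 -6 0.65;0 0 0 0 0.4 -6 0.65"

```text
clock: 12.68
ee_pos: [0.4662, -0.0699, 0.214]
orientation: [-0.447, 0.548, 0.447, 0.548]
ft_force: [-0.1, -0.2, 0.9]
opening: 0.0554
```

```bash
python3 - <<'E'
from meas import *
np.set_printoptions(precision=4,suppress=True)
I,D=arm.grab_frame("top");J,E=arm.grab_frame("side");cv2.imwrite("pics/t4.png",I)
a=I[70:230,90:230];b=J[90:230,180:460];b=cv2.resize(b,(int(280*160/140),160))
cv2.imwrite("pics/s4.png",cv2.resize(np.hstack([a,b]),None,fx=1.7,fy=1.7,interpolation=cv2.INTER_CUBIC))
m=hsvm(I,"r");w=np.zeros_like(m);w[85:215,105:195]=m[85:215,105:195]
print("red",axis(w,.031));g=hsvm(I,"g")|w;w2=np.zeros_like(m);w2[70:230,90:210]=g[70:230,90:210];print("tray",axis(w2,.014))
for t in("red_grip","red_tip"):
    for c in("top","side"):
        print(t,c,[(np.round(o["pixel"],1),round(o["confidence"],2),at_z(c,o["pixel"],.019)) for o in arm.place_of(c,t)])
E
```

```text
red (array([0.5673, 0.2733]), array([0.0293, 0.0799]), np.float32(-11.722085), array([0.5669, 0.2734], dtype=float32), np.float32(-10.79253))
tray (array([0.5165, 0.2862]), array([0.1507, 0.2993]), np.float32(-11.762803), array([0.5139, 0.2861], dtype=float32), np.float32(-11.737838))
red_grip top [(array([368.7, 281.1]), 0.83, array([ 0.176 , -0.2555,  0.019 ])), (array([152.2, 132.3]), 0.7, array([0.5604, 0.2825, 0.019 ]))]
red_grip side [(array([259.2, 138.2]), 0.7, array([0.5555, 0.2742, 0.019 ])), (array([200.1, 305. ]), 0.65, array([ 0.1728, -0.2616,  0.019 ])), (array([269.6, 205.7]), 0.32, array([ 0.4233, -0.0487,  0.019 ]))]
red_tip top [(array([351.9, 206.5]), 0.87, array([ 0.3608, -0.2214,  0.019 ])), (array([139.9, 186.6]), 0.79, array([0.4193, 0.3112, 0.019 ]))]
red_tip side [(array([212.2, 143.8]), 0.97, array([0.4132, 0.3028, 0.019 ])), (array([285. , 260.8]), 0.84, array([ 0.365 , -0.2277,  0.019 ]))]
```

View pics/s4.png

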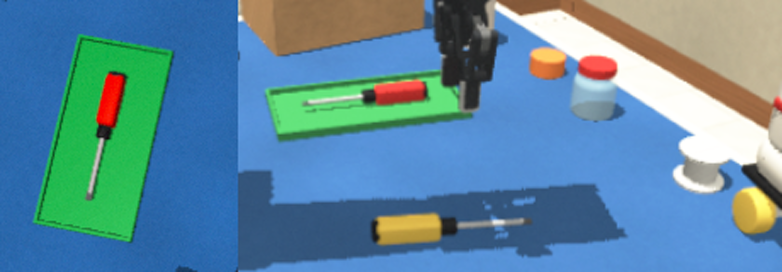

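The screwdriver lies centred in the tray and straight along it (-11.7° against the tray's -11.8°), handle at the far end. Handing in.

```bash
python3 -c "
from cell import arm
print(arm.job_done())"
```

```text
the job is handed in; nothing more can be done
None
```

I picked up the smaller red-handled screwdriver, turned it about 150° in one grasp, and put it down in the green tray. I lowered it until it touched at about 6 N, opened the gripper and moved the arm clear. The job was handed in at about 13 s of the 48 s allowed.

- **Placing:** the last top and side pictures show the screwdriver wholly inside the tray. Its handle is at the far end and its blade points towards the robot.
- **Alignment:** the handle's outline lies at -11.7° against the tray's -11.8°. A second fit to the same picture gave -10.8°, about 1° off.
- **Position:** the network's points for the handle and tip differed by up to about 1 cm between the two cameras. That is well inside the clearance to the tray walls.
- **Yellow screwdriver:** it still lies where it was in the last side picture, and nothing touched it. I did not re-measure it closely at the end.

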